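# Snap the pull link into the tester's anchor hook

## Task

Take the link with the open D-shaped ring from the wooden rack and push its ring in through the sprung gate of the upright snap hook, so that the straight bar of the ring is caught inside the hook and the gate snaps shut. Then prove the catch by tugging the link straight up against the inside of the hook with about 10 newtons for a moment, gently and never over 30, and leave the link hanging on the shut hook. Leave the other two plates in their slots and do not disturb anything else.

Things in the scene. Friction and masses are not known exactly. Their poses are not given: they have to be found in the camera images.
- pull_link: steel D-ring with a black grip tab above, upright in a rack slot, 104 mm tall, 50 to 100 g. Origin: middle of the ring's underside; z up along the tab, y along the straight lower bar, x through the opening. Bar 7 mm thick; ring 48 mm wide (y), z 0 to 58 mm; opening 34 mm wide, z 7 to 51 mm on the middle line, arch above. The other two pieces in the rack have solid plates instead of the ring
- ring_bar (a point): centre of the ring's straight lower bar, at (0, 0, 3.5) mm of the link
- link_tab (a point): point in the link's grip tab, at (0, 0, 84) mm of the link. The tab is a flat plastic block 9 mm thick (x), 20 mm wide (y), from z = 56 to 104 mm: best gripped at this height across its 9 mm thickness, firmly (80 N or more), as the gate pushes back far below the grip
- rack: fixed light wooden block, 50 mm (x) by 220 mm (y) by 45 mm tall, origin at the centre of its underside; three slots 20 mm deep at y = -70, 0 and 70 mm, each 9 mm (x) by 51 mm (y); the pieces stand in them with their own axes along the rack's and their lower edge 25 mm above the table
- blank_plate: decoy in the rack: solid steel plate 48 mm wide and 58 mm tall, with the same tab; origin at the middle of its lower edge
- slot_plate: decoy in the rack: the same plate with a 14 mm square hole; origin at the middle of its lower edge
- anchor: fixed cream plate (150 x 100 x 12 mm) with an upright rigid snap hook of 9 mm steel bar; origin on the table under the hook's nose, z up; hook in the x-z plane, mouth facing -x. The hook is clamped up to 5 mm above or below its middle height, unread. At the middle: nose x = 0, foot z = 94 mm; bow top z = 120.5 at x = 18, underside 111.5; spine's inner face x = 30.5; eye's floor z = 50.5
- hook_mouth (a point): point (0, 0, 82) mm of the anchor plate, in the mouth: at any hook height, the ring bar's centre can go in along anchor +x at this height, the arch passing over the bow (3 mm or more to spare up and down). It pushes the gate inward until well past the nose (x about 18 mm), then rises above the gate's tip, and the gate springs shut below it
- hook_seat (a point): point (18, 0, 108) mm of the anchor plate: where the ring bar's centre stops under the bow with the hook at its middle height; in truth up to 5 mm higher or lower, so the stop, and the tug's force, must be felt. Let down about 35 mm from there and released, the link hangs by its arch on the bow, tab up, the ring bar 68 to 78 mm above the table
- gate (a joint): angle of the sprung gate, a flat bar 5 mm thick and 10 mm wide just behind the nose; with the hook at its middle height its hinge is at x = 6.5, z = 62 mm of the anchor, its tip at z = 96.5 mm. 0 shut, grows as it swings inward (+x) to 0.95 rad at most; spring 0.06 Nm shut, 0.14 Nm at 0.8 rad, about 3 to 6 N at the ring bar
- cone_weight: bystander: small steel cone weight, foot 28 mm, top 44 mm across, 70 mm tall; origin at its underside
- holder: bystander: steel disc holder with a short neck, 84 mm across, 24 mm tall; origin at its underside
- clamp_ring: bystander: flat steel ring lying on the table, 76 mm across, 10 mm thick (not the one to be clipped); origin at its underside
- jar: bystander: amber glass jar, 60 mm across, 90 mm tall; origin at its underside
- driver: bystander: screwdriver lying on the table
- disc_weight: bystander: brass disc, 50 mm across, 20 mm thick; origin at its underside
Things that resemble listed ones, but are neither listed nor needed, are in the scene too. Leave any blue or green look-alike of the pull_link alone. What is shaped like the anchor but green is not meant.

How it is judged:
By the outcome, as a careful person would: the job done as asked, in the order asked, and still so for the second after the job is handed in, with the robot touching nothing.
It also fails if it takes over 54 s, if anything falls off the work surface, if the arm or the gripper's body presses on something with over 40 N, if the wrist force passes 120 N, or if a joint passes its speed limit or range.

## Robot

A 6-joint arm with a two-finger parallel gripper is mounted at the origin on the work surface. World frame = base frame: x ahead of the robot, y to its left, z up, the work surface at z = 0. Lengths are in m, angles in rad, forces in N, time in s.
With the tool pointing down it reaches from about 0.3 to 0.775 m from the base axis. Payload 14.6 kg.
Tool frame: the origin (TCP) lies on the centre line of the jaws, within the pads' length; the fingertips stand 17 mm ahead of it and the grasp point (between the pads) lies 2 mm behind it; z points along the fingers, x is the direction in which the jaws open and shut, and the axes are right-handed (so a half turn about z gives the same grasp; the last joint's range is limited). The gripper opens to 94 mm and grips with 3 to 60 N. Pads are 16 mm wide; open, the fingers measure 119 mm over their backs; the gripper's body (75 mm by 177 mm) begins 78 mm behind the grasp point.
Start: joints at [1.109, 0.3, 1.521, -0, 1.321, -0.067], TCP at [0.212, 0.508, 0.189] pointing down, gripper open.
Joint ranges: [-3.03, 3.03], [-0.79, 2.21], [0.23, 2.52], [-1.04, 4.18], [0, 3.07], [-2.55, 2.55]. Speed limits (rad/s): [2.22, 2.22, 2.57, 3.14, 3.14, 3.14].

## Interface

Orientations are given as [roll, pitch, yaw] about the fixed x, y, z axes, in that order (R = Rz(yaw) Ry(pitch) Rx(roll)).
In Python, from station import ctrl gives the robot as it stands. The module is installed in compiled form; this text tells all that it offers.
- The arm moves only by the tool drive_tool, never from a script. Its argument "increments" is a list of rows, each a list of 3 entries, a list of its own where there are three numbers: the turn, a rotation vector about the tool's x, y, z in degrees, then the shift along the tool's x, y, z in mm, then the opening, from 0 (shut) to 1 (fully open). In form: [[[ax, ay, az], [dx, dy, dz], hand], ...]. A call has 1 to 20 rows; each row shifts and turns the commanded pose from where the row before left it, along the tool's axes as they then stand; what a row does not reach is not made up. A row lasts 1/8 s, in which the tool goes at most 62.5 mm and 10.7 degrees, less where a joint would pass 70% of its speed; a pose out of reach is approached as far as the arm can. A call with a gripper value outside its range is refused whole. The fingers move at their own pace and stop on an object; "squeeze" is the grip in N (left out, the last holds). Time passes only in rows, so rows that do not move let the fingers close. It gives the time, the measured TCP pose, the force and the opening at its end, in the units of the state.
- ctrl.get_obs(): the state, without advancing time (a new reading comes with each control period).
- ctrl.camera(name): name is "side" or "top" or "wrist"; returns the picture (400x640x3 uint8, red, green, blue); there is no depth.
- ctrl.calibration(name): a dict with "fx", "fy", "cx", "cy" (pixels), "rvec" (rotation vector, rad) and "tvec" (3), from world to camera coordinates, as OpenCV has them. Camera axes: x right, y down, z forward; pixel columns grow to the right and rows downward; lengths in m; the calibration is good to about 2 mm. A picture is of the moment at which its call begins: read the wrist's pose just before it. calibration takes no time and is no camera call; for the wrist camera it gives the pose at the moment of the call.
- ctrl.hand_in(): hands the job in, once; it reports no verdict.
The state is a dict: "time_s": time; "qpos": joint angles; "joint_vel": joint speeds; "tau": joint torques, N m; "ee_pos": TCP position; "eef_rot": TCP orientation; "force": force on the tool from outside, world axes, zero at the start; "moment": the same for the moment, N m; "grip_width": finger opening in m.
Only numpy, scipy, OpenCV 4.12 (cv2) and the standard library are available. Lean on these libraries where they do the work, as an engineer would, in place of code of your own. Each camera call takes 0.05 s, during which the arm holds its last target.

## Working session

There is one attempt and no reset: what is moved stays moved. The work goes in short steps, Python scripts to look and compute and a tool call to move; the robot and the scene stay as the last step left them, time stands still between calls to the robot, and variables do not carry over. Pictures are saved under pics/ and viewed, and the job is handed in when it is done.

Besides the shell and the picture viewer there is one more tool, called after "Request:" as name([rows], argument=value, ...), one row to a line, values as JSON. drive_tool: Moves the arm, as the interface text tells. Its arguments: {"type":"object","properties":{"increments":{"type":"array"},"squeeze":{"type":"number"}},"required":["increments"]}

```bash
mkdir -p pics
python3 - <<'E'
from station import ctrl
import cv2
o=ctrl.get_obs(); print(o)
for n in ("side","top","wrist"):
    c=ctrl.calibration(n); print(n,c)
    cv2.imwrite(f"pics/{n}0.png",ctrl.camera(n)[:,:,::-1])
E
```

```text
{'time_s': 0.0, 'qpos': array([ 1.10942732e+00,  3.00448660e-01,  1.52153385e+00,  6.11379158e-06,
        1.32069137e+00, -6.65894113e-02]), 'joint_vel': array([ 0.0002054 , -0.00146866,  0.00110698,  0.00198047,  0.00066185,
        0.00048171]), 'tau': array([-7.10666809e-04, -5.31784666e+01, -3.52735770e+01,  7.07986252e-02,
        2.43898766e-02, -5.03134046e-06]), 'ee_pos': array([0.21141332, 0.50746509, 0.18881862]), 'eef_rot': array([-3.14151480e+00,  1.07844140e-03,  1.17601525e+00]), 'force': array([-0.38956962,  0.83241094,  0.50245854]), 'moment': array([-0.0418101 , -0.02956123, -0.01343715]), 'grip_width': 0.09387867261565287}
side {'fx': 387.92259005416264, 'fy': 387.92259005416264, 'cx': 324.50173305140186, 'cy': 199.17907307476773, 'rvec': array([ 2.15232525, -0.81570391,  0.40570793]), 'tvec': array([-0.35137396,  0.26367863,  0.80288279])}
top {'fx': 364.3900523158863, 'fy': 364.3900523158863, 'cx': 319.7633451934, 'cy': 194.491036279591, 'rvec': array([ 2.16430962, -2.18106971,  0.03758698]), 'tvec': array([0.01015796, 0.48365541, 1.02332243])}
wrist {'fx': 314.9023894329907, 'fy': 314.9023894329907, 'cx': 317.33383430139554, 'cy': 195.93161939305693, 'rvec': array([-2.40986462, -1.60676261, -0.22801056]), 'tvec': array([-0.54989638, -0.02947814,  0.39309841])}
```

View pics/side0.png

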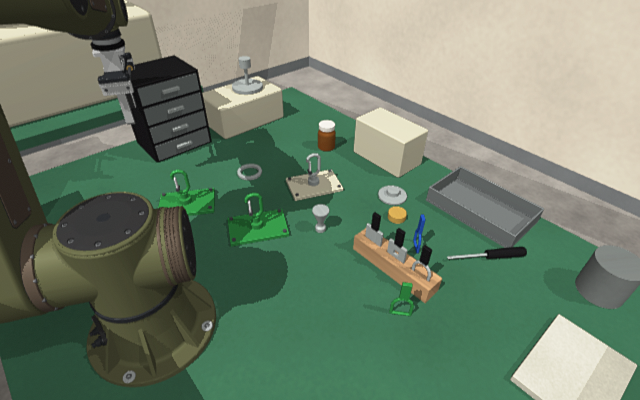

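View pics/top0.png

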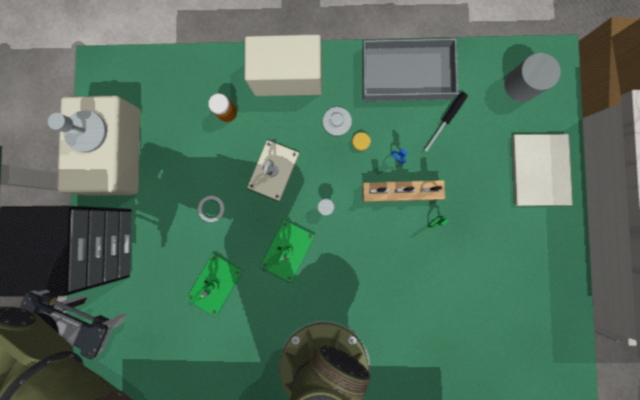

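View pics/wrist0.png

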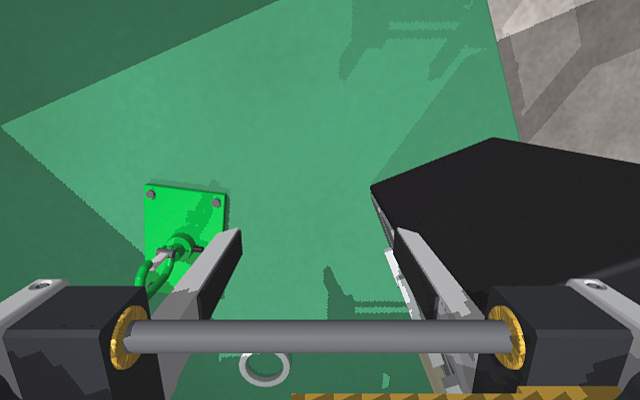

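```bash
cat > h.py <<'E'
import numpy as np, cv2
from scipy.spatial.transform import Rotation as Ro
from station import ctrl
def cal(n):
    c=ctrl.calibration(n); K=np.array([[c['fx'],0,c['cx']],[0,c['fy'],c['cy']],[0,0,1.]])
    return K,Ro.from_rotvec(c['rvec']).as_matrix(),np.array(c['tvec'])
def ray(C,uv):
    K,R,t=C; o=-R.T@t; d=R.T@np.linalg.inv(K)@np.array([uv[0],uv[1],1.]); return o,d/np.linalg.norm(d)
def plane(C,uv,z):
    o,d=ray(C,uv); return o+d*(z-o[2])/d[2]
def proj(C,p):
    K,R,t=C; q=(R@np.atleast_2d(p).T).T+t; q=(K@q.T).T; return q[:,:2]/q[:,2:]
def tri(rs):
    A=np.zeros((3,3));b=np.zeros(3)
    for o,d in rs:
        M=np.eye(3)-np.outer(d,d);A+=M;b+=M@o
    x=np.linalg.solve(A,b); return x,[np.linalg.norm((np.eye(3)-np.outer(d,d))@(x-o)) for o,d in rs]
E
python3 - <<'E'
import cv2,numpy as np
t=cv2.imread('pics/top0.png');s=cv2.imread('pics/side0.png')
def z(im,x,y,w,h,f): return cv2.resize(im[y:y+h,x:x+w],None,fx=f,fy=f,interpolation=cv2.INTER_CUBIC)
a=z(s,345,200,110,120,5); 
cv2.imwrite('pics/z1.png',a)
cv2.imwrite('pics/z2.png',z(s,270,140,90,80,7))
cv2.imwrite('pics/z3.png',z(t,350,140,110,100,6)); cv2.imwrite('pics/z4.png',z(t,235,130,80,80,7))
E
```

```text
(no output)
```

View pics/z1.png

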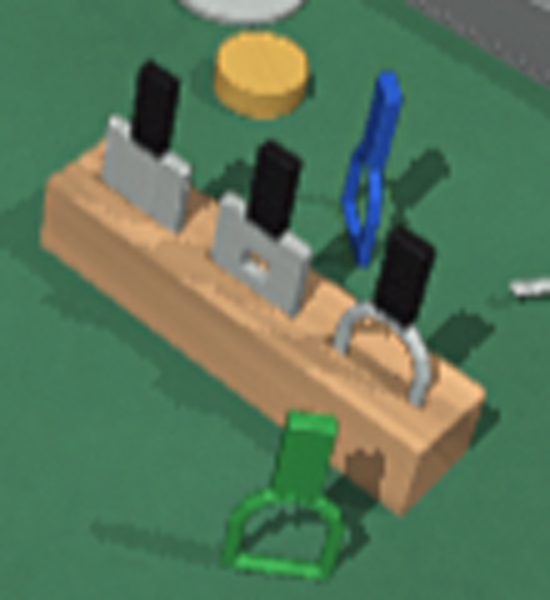

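View pics/z2.png

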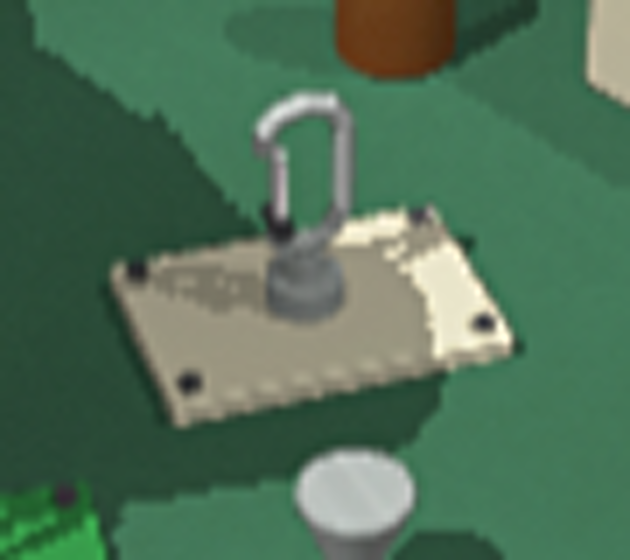

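View pics/z3.png

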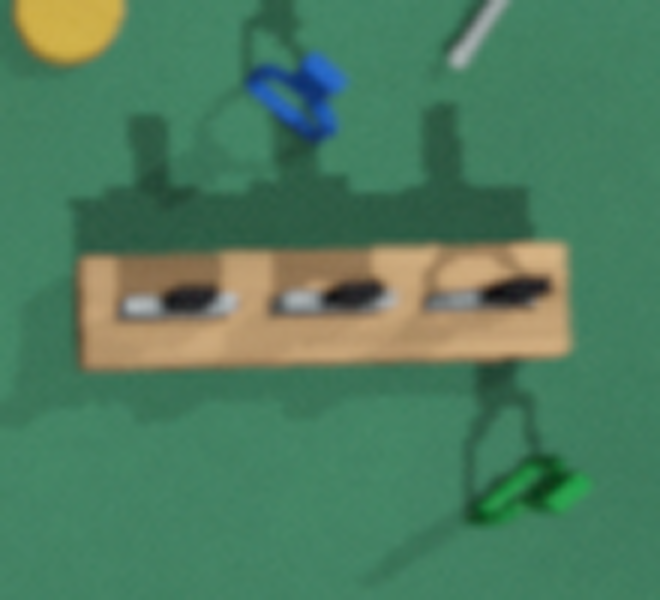

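View pics/z4.png

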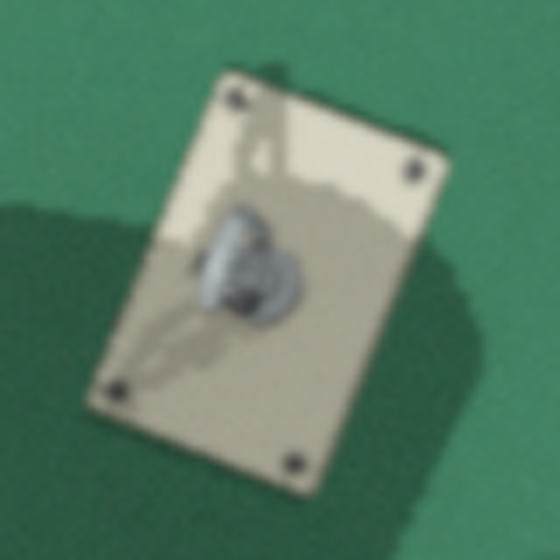

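Run:
```python
from h import *
np.set_printoptions(precision=4,suppress=True)
T=cal('top');S=cal('side')
print('cams',ray(T,(320,200))[0],ray(S,(320,200))[0])
im=cv2.imread('pics/top0.png')
hsv=cv2.cvtColor(im,cv2.COLOR_BGR2HSV)
def rect(m,box,z,nm):
    mm=np.zeros_like(m);x,y,w,h=box;mm[y:y+h,x:x+w]=m[y:y+h,x:x+w]
    mm=cv2.morphologyEx(mm,cv2.MORPH_CLOSE,np.ones((5,5)))
    cs,_=cv2.findContours(mm,cv2.RETR_EXTERNAL,cv2.CHAIN_APPROX_NONE);c=max(cs,key=cv2.contourArea)
    r=cv2.minAreaRect(c);b=cv2.boxPoints(r);P=np.array([plane(T,q,z) for q in b])
    e=P[1]-P[0],P[2]-P[1]
    print(nm,b.round(1).tolist(),'\n',P,'sizes',[np.linalg.norm(v) for v in e],'ang',[np.degrees(np.arctan2(v[1],v[0])) for v in e],'ctr',P.mean(0))
nog=((hsv[...,0]<40)|(hsv[...,0]>100)|(hsv[...,1]<60)).astype(np.uint8)*255
rect(nog,(236,130,75,80),0.012,'anchor')
wood=((hsv[...,0]<25)&(hsv[...,1]>60)).astype(np.uint8)*255
rect(wood,(350,172,110,36),0.045,'rack')
```

```text
cams [ 0.4152 -0.0258  1.0527] [-0.0477 -0.557   0.7246]
anchor [[245.89999389648438, 187.6999969482422], [266.1000061035156, 138.39999389648438], [299.6000061035156, 152.10000610351562], [279.3999938964844, 201.39999389648438]] 
 [[0.5055 0.2197 0.012 ]
 [0.6489 0.1616 0.012 ]
 [0.6074 0.064  0.012 ]
 [0.4651 0.1225 0.012 ]] sizes [np.float64(0.1546731546047902), np.float64(0.10599145973885474)] ang [np.float64(-22.06268307492702), np.float64(-113.03738833099897)] ctr [0.5567 0.1419 0.012 ]
rack [[362.5, 182.10000610351562], [443.6000061035156, 179.8000030517578], [444.1000061035156, 198.89999389648438], [363.1000061035156, 201.1999969482422]] 
 [[ 0.5152 -0.1131  0.045 ]
 [ 0.5194 -0.3354  0.045 ]
 [ 0.4668 -0.3354  0.045 ]
 [ 0.4622 -0.1139  0.045 ]] sizes [np.float64(0.22233785038645204), np.float64(0.05268492579479866)] ang [np.float64(-88.91454135695109), np.float64(179.96373471882924)] ctr [ 0.4909 -0.2245  0.045 ]
```

```bash
cat >> h.py <<'E'
def tool():
    o=ctrl.get_obs(); return np.array(o['ee_pos']),Ro.from_euler('xyz',o['eef_rot']).as_matrix(),o
def delta(target,R,p): return R.T@(np.array(target)-p)*1000
E
python3 - <<'E'
from h import *
np.set_printoptions(precision=4,suppress=True)
p,R,o=tool();W=cal('wrist')
c,d=ray(W,(W[0][0,2],W[0][1,2]))
print('cam in tool',R.T@(c-p),'axis',R.T@d,'right',R.T@W[1][0])
# target hover yaw -22.5
y=np.radians(-22.5);Rt=Ro.from_euler('xyz',[np.pi,0,y]).as_matrix()
for tp in ([0.50,0.165,0.33],):
    cc=np.array(tp)+Rt@(R.T@(c-p)); 
    Rc=(R.T@W[1].T) ; Rw=(Rt@Rc).T
    C=(W[0],Rw,-Rw@cc); print(cc,proj(C,np.array([[0.5567,.1419,.012],[.56,.14,.12],[.6489,.1616,.012],[.4651,.1225,.012]])))
T=cal('top');S=cal('side')
for n,st,ss in (('bow top',(235/7+235,215/7+130),(310/7+270,95/7+140)),('nose',(205/7+235,265/7+130),(260/7+270,138/7+140)),('pedestal',(268/7+235,285/7+130),(300/7+270,280/7+140))):
    print(n,tri([ray(T,st),ray(S,ss)]))
for n,st,ss in (('tab top',(525/6+350,287/6+140),(412/5+345,232/5+200)),):
    print(n,tri([ray(T,st),ray(S,ss)]))
print('green',plane(T,(585/6+350,485/6+140),.1),plane(T,(520/6+350,490/6+140),0.0))
E
```

```text
cam in tool [ 0.0003 -0.0816 -0.1962] axis [0.     0.2798 0.9601] right [ 1.  0. -0.]
[0.5316 0.2403 0.5262] [[354.4472 155.7859]
 [366.637  169.1233]
 [404.3086 122.3418]
 [307.6515 187.056 ]]
bow top (array([0.5628, 0.1391, 0.1166]), [np.float64(0.00470240941071849), np.float64(0.004702409410718596)])
nose (array([0.5478, 0.1539, 0.0945]), [np.float64(0.004096716480521819), np.float64(0.004096716480521987)])
pedestal (array([0.5512, 0.1381, 0.0289]), [np.float64(0.0006452655873896642), np.float64(0.000645265587389592)])
tab top (array([ 0.4912, -0.2939,  0.1336]), [np.float64(0.001699587145155471), np.float64(0.001699587145155446)])
green [ 0.4072 -0.3255  0.1   ] [ 0.4041 -0.3263  0.    ]
```

Request:
drive_tool([
  [[0,0,0],[0,0,-45],0.48],
  [[0,0,0],[0,0,-45],0.48],
  [[0,0,0],[-20.5,39.8,0],0.48],
  [[0,0,0],[-20.5,39.8,0],0.48],
  [[0,0,0],[-20.5,39.8,0],0.48],
  [[0,0,0],[-20.5,39.8,0],0.48],
  [[0,0,0],[-20.5,39.8,0],0.48],
  [[0,0,0],[-20.5,39.8,0],0.48],
  [[0,0,0],[-20.5,39.8,0],0.48],
  [[0,0,0],[-20.5,39.8,0],0.48],
  [[0,0,0],[-20.5,39.8,0],0.48],
  [[0,0,0],[-20.5,39.8,0],0.48],
], squeeze=60)

```text
time_s: 1.65
ee_pos: [0.5008, 0.1641, 0.2792]
eef_rot: [-3.141, 0.0, 1.176]
force: [-1.0, 0.4, 0.5]
grip_width: 0.0451
```

Request:
drive_tool([
  [[0,0,10],[0,0,0],0.48],
  [[0,0,10],[0,0,0],0.48],
  [[0,0,10],[0,0,0],0.48],
  [[0,0,10],[0,0,0],0.48],
  [[0,0,10],[0,0,0],0.48],
  [[0,0,10],[0,0,0],0.48],
  [[0,0,10],[0,0,0],0.48],
  [[0,0,10],[0,0,0],0.48],
  [[0,0,10],[0,0,0],0.48],
  [[0,0,0],[0,0,0],0.48],
  [[0,0,0],[0,0,0],0.48],
])

```text
time_s: 3.02
ee_pos: [0.5001, 0.1654, 0.2792]
eef_rot: [3.141, 0.0, -0.391]
force: [-0.7, -0.0, -0.2]
grip_width: 0.0451
```

Run:
```python
from h import *
o=ctrl.get_obs(); print(o['time_s'],o['ee_pos'],np.degrees(o['eef_rot']))
np.savez('w1.npz',*cal('wrist')); im=ctrl.camera('wrist')[:,:,::-1]
cv2.imwrite('pics/w1.png',im)
cv2.imwrite('pics/w1z.png',cv2.resize(im[60:230,280:460],None,fx=4,fy=4,interpolation=cv2.INTER_CUBIC)[:600])
```

```text
3.025 [0.50005113 0.16535573 0.27923873] [ 1.79993102e+02  8.45183208e-03 -2.23939054e+01]
```

View pics/w1.png

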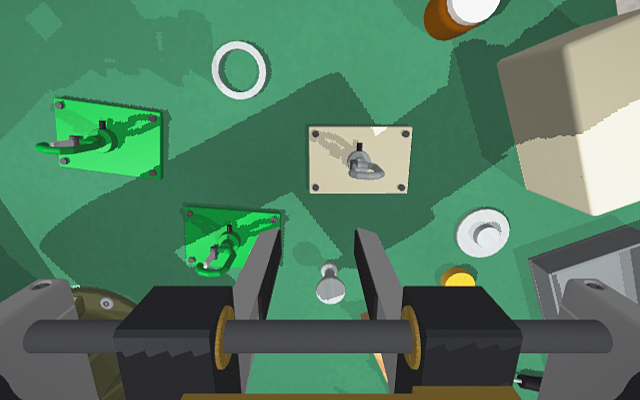

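View pics/w1z.png

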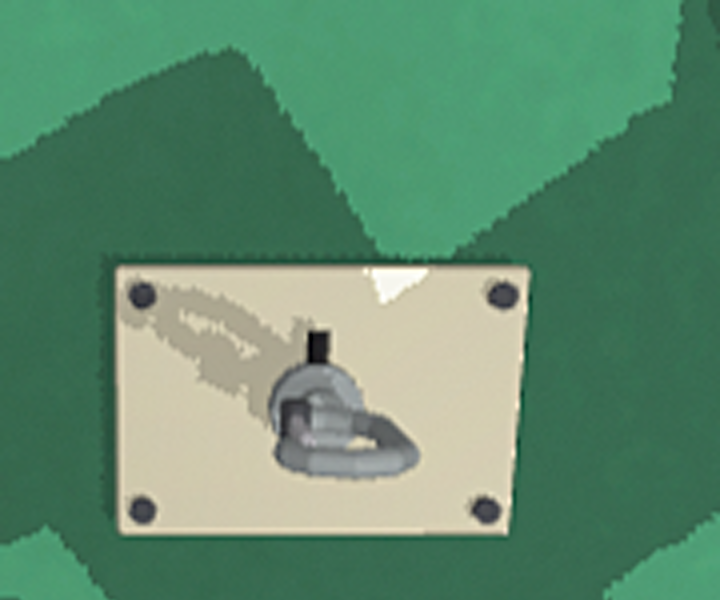

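Run:
```python
from h import *
np.set_printoptions(precision=4,suppress=True)
f=np.load('w1.npz');W=(f['arr_0'],f['arr_1'],f['arr_2'])
g=lambda x,y:(x/4+280-.375,y/4+60-.375)
P=[plane(W,g(*q),.012) for q in ((118,267),(528,267),(508,535),(120,535))]
P=np.array(P);print(P,P.mean(0))
for i in range(4):
    e=P[(i+1)%4]-P[i];print(np.linalg.norm(e),np.degrees(np.arctan2(e[1],e[0])))
n=[plane(W,g(278,458),.094),plane(W,g(418,456),.105),plane(W,g(345,475),.116)]
print('nose left end',n[0],'spine outer',n[1],'bow mid near',n[2])
a=np.radians(-22.4);X=np.array([np.cos(a),np.sin(a),0]);Y=np.array([-np.sin(a),np.cos(a),0])
c=P.mean(0)
for q in n: print('in plate frame',(q-c)@X,(q-c)@Y)
print('pedestal',[((plane(W,g(*q),.03)-c)@X,(plane(W,g(*q),.03)-c)@Y) for q in((316,405),)])
```

```text
[[0.5087 0.2173 0.012 ]
 [0.6452 0.1611 0.012 ]
 [0.6077 0.0681 0.012 ]
 [0.4706 0.1246 0.012 ]] [0.5581 0.1428 0.012 ]
0.14762396044471862 -22.395164986506966
0.10027471377072575 -111.96478171596327
0.14834368642489346 157.60465412882965
0.10027142209034892 67.62397199578486
nose left end [0.5361 0.1494 0.094 ] spine outer [0.575  0.1366 0.105 ] bow mid near [0.5521 0.1425 0.116 ]
in plate frame -0.022869445077943702 -0.0022245742760784266
in plate frame 0.017997909589082827 0.0007869620749397744
in plate frame -0.00539769721330701 -0.0025090705898770014
pedestal [(np.float64(-0.003260003554679378), np.float64(0.0031466227211145404))]
```

Request:
drive_tool([
  [[0,0,-7.8],[0,0,0],0.48],
  [[0,0,-7.8],[0,0,0],0.48],
  [[0,0,-7.8],[0,0,0],0.48],
  [[0,0,0],[-1.7,46,0],0.48],
  [[0,0,0],[-1.7,46,0],0.48],
  [[0,0,0],[-1.7,46,0],0.48],
  [[0,0,0],[-1.7,46,0],0.48],
  [[0,0,0],[-1.7,46,0],0.48],
  [[0,0,0],[-1.7,46,0],0.48],
  [[0,0,0],[-1.7,46,0],0.48],
  [[0,0,0],[-1.7,46,0],0.48],
  [[0,0,0],[-1.7,46,0],0.48],
  [[0,0,0],[-1.7,46,0],0.48],
  [[0,0,0],[0,0,40],0.48],
  [[0,0,0],[0,0,40],0.48],
  [[0,0,0],[0,0,0],0.48],
  [[0,0,0],[0,0,0],0.48],
])

```text
time_s: 5.2
ee_pos: [0.4899, -0.2951, 0.2012]
eef_rot: [3.14, -0.002, 0.015]
force: [-0.7, -0.2, 0.2]
grip_width: 0.0452
```

Run:
```python
from h import *
o=ctrl.get_obs(); print(o['time_s'],o['ee_pos'],np.degrees(o['eef_rot']))
np.savez('w2.npz',*cal('wrist')); im=ctrl.camera('wrist')[:,:,::-1]
cv2.imwrite('pics/w2.png',im)
```

```text
5.2 [ 0.48988807 -0.295072    0.20119917] [ 1.79932033e+02 -9.47111863e-02  8.44485640e-01]
```

View pics/w2.png

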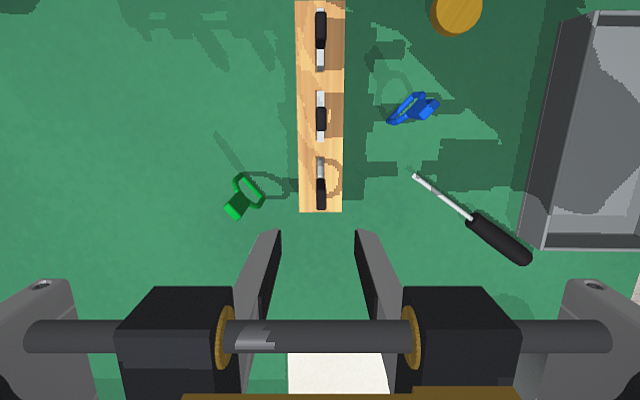

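Run:
```python
from h import *
np.set_printoptions(precision=4,suppress=True)
f=np.load('w2.npz');W=(f['arr_0'],f['arr_1'],f['arr_2'])
im=cv2.imread('pics/w2.png')
m=(im.max(2)<50).astype(np.uint8)*255; m[:,:305]=0;m[:,335:]=0;m[220:]=0
n,l,s,c=cv2.connectedComponentsWithStats(m)
for i in range(1,n):
    if s[i,4]>60:
        print(s[i],c[i])
        x,y,w,h,_=s[i]
        print([plane(W,q,.129) for q in ((x+w/2-.5,y),(x+w/2-.5,y+h-1),(x,y+h-3),(x+w-1,y+h-3))])
print('tab top expected corners px',proj(W,np.array([[.491,-.2845,.129],[.491,-.3045,.129],[.491,-.3045,.081]])))
cv2.imwrite('pics/w2z.png',cv2.resize(im[140:220,285:360],None,fx=7,fy=7,interpolation=cv2.INTER_CUBIC))
for q in ((295,0),(344,0),(300,212),(341.5,212)): print(plane(W,q,.045))
```

```text
[315  12  11  37 358] [320.2039  29.7933]
[array([ 0.4901, -0.1461,  0.129 ]), array([ 0.4905, -0.1711,  0.129 ]), array([ 0.4866, -0.1697,  0.129 ]), array([ 0.4944, -0.1696,  0.129 ])]
[316 107  10  24 156] [320.9167 118.7949]
[array([ 0.4917, -0.2154,  0.129 ]), array([ 0.492 , -0.2339,  0.129 ]), array([ 0.4882, -0.2323,  0.129 ]), array([ 0.4957, -0.2322,  0.129 ])]
[317 178   9  32 215] [320.4465 193.1349]
[array([ 0.4932, -0.275 ,  0.129 ]), array([ 0.4937, -0.3036,  0.129 ]), array([ 0.49  , -0.3017,  0.129 ]), array([ 0.4972, -0.3016,  0.129 ])]
tab top expected corners px [[318.3663 188.4412]
 [318.019  209.9255]
 [317.8374 195.0775]]
[ 0.4657 -0.115   0.045 ]
[ 0.514  -0.1143  0.045 ]
[ 0.4705 -0.3361  0.045 ]
[ 0.5196 -0.3354  0.045 ]
```

View pics/w2z.png

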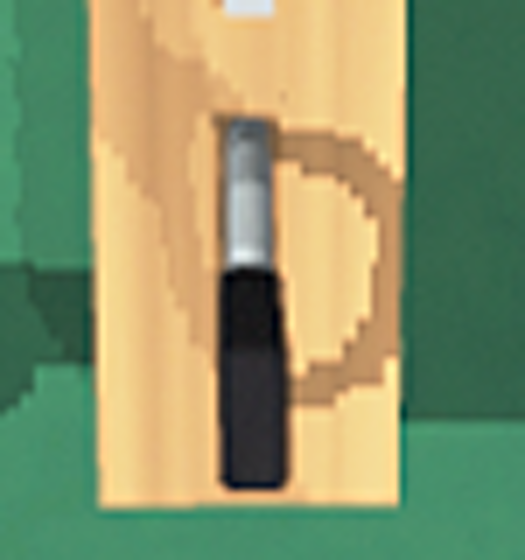

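Request:
drive_tool([
  [[0,0,-0.5],[3.8,-1,0],0.48],
  [[0,0,0],[0,0,20],0.48],
  [[0,0,0],[0,0,20],0.48],
  [[0,0,0],[0,0,20],0.48],
  [[0,0,0],[0,0,20],0.48],
  [[0,0,0],[0,0,14],0.48],
  [[0,0,0],[0,0,0],0.48],
  [[0,0,0],[0,0,0],0.48],
])

```text
time_s: 6.25
ee_pos: [0.4936, -0.294, 0.1063]
eef_rot: [3.141, -0.001, 0.023]
force: [0.6, -0.4, 0.1]
grip_width: 0.0453
```

Run:
```python
from h import *
o=ctrl.get_obs(); print(o['time_s'],o['ee_pos'],np.degrees(o['eef_rot']),o['force'])
im=ctrl.camera('wrist')[:,:,::-1]
cv2.imwrite('pics/w3.png',cv2.resize(im[130:300,220:420],None,fx=3.5,fy=3.5))
```

```text
6.25 [ 0.49356157 -0.29399643  0.10629804] [ 1.79956556e+02 -5.92809917e-02  1.29009156e+00] [ 0.56389019 -0.3567352   0.06669667]
```

View pics/w3.png

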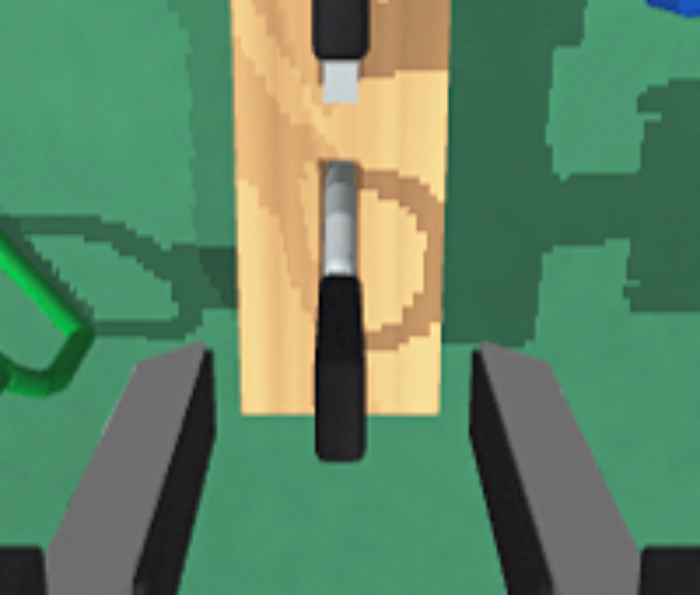

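Request:
drive_tool([
  [[0,0,0],[0,0,0],0],
  [[0,0,0],[0,0,0],0],
  [[0,0,0],[0,0,0],0],
  [[0,0,0],[0,0,0],0],
  [[0,0,0],[0,0,0],0],
  [[0,0,0],[0,0,0],0],
], squeeze=60)

```text
time_s: 7.05
ee_pos: [0.4931, -0.2938, 0.1054]
eef_rot: [3.142, -0.0, 0.022]
force: [-0.1, -0.2, 0.2]
grip_width: 0.0082
```

Request:
drive_tool([
  [[0,0,0],[0,0,-10],0],
  [[0,0,0],[0,0,-10],0],
  [[0,0,0],[0,0,-15],0],
  [[0,0,0],[0,0,-20],0],
  [[0,0,0],[0,0,-25],0],
  [[0,0,0],[0,0,-25],0],
  [[0,0,0],[0,0,-15],0],
  [[0,0,0],[0,0,0],0],
  [[0,0,0],[0,0,0],0],
])

```text
time_s: 8.18
ee_pos: [0.4929, -0.2936, 0.2244]
eef_rot: [-3.141, 0.001, 0.022]
force: [-0.9, -0.4, -1.5]
grip_width: 0.0078
```

Run:
```python
from h import *
o=ctrl.get_obs(); print(o['time_s'],o['ee_pos'],np.degrees(o['eef_rot']),o['force'],o['grip_width'])
im=ctrl.camera('side')[:,:,::-1]; cv2.imwrite('pics/s4.png',cv2.resize(im[100:320,250:500],None,fx=2.7,fy=2.7))
```

```text
8.175 [ 0.4928653  -0.29356211  0.22443027] [-1.79956146e+02  6.42707502e-02  1.28449032e+00] [-0.85118849 -0.36690704 -1.53868123] 0.007779316639732506
```

View pics/s4.png

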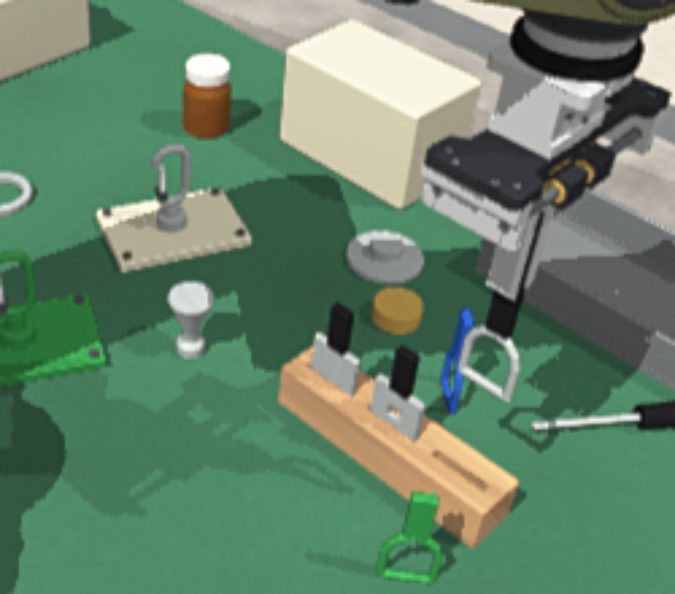

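Request:
drive_tool([
  [[0,0,0],[0.5,-20,0],0],
  [[0,0,0],[0.9,-39,0],0],
  [[0,0,0],[0.9,-39,0],0],
  [[0,0,0],[0.9,-39,0],0],
  [[0,0,0],[0.9,-39,0],0],
  [[0,0,0],[0.9,-39,0],0],
  [[0,0,0],[0.9,-39,0],0],
  [[0,0,0],[0.9,-39,0],0],
  [[0,0,0],[0.9,-39,0],0],
  [[0,0,0],[0.9,-39,0],0],
  [[0,0,0],[0.9,-39,0],0],
  [[0,0,0],[0.9,-35,0],0],
  [[0,0,0],[0.5,-18,0],0],
  [[0,0,5.9],[0,0,0],0],
  [[0,0,5.9],[0,0,0],0],
  [[0,0,5.9],[0,0,0],0],
  [[0,0,6],[0,0,0],0],
  [[0,0,0],[0,0,0],0],
  [[0,0,0],[0,0,0],0],
])

```text
time_s: 10.6
ee_pos: [0.4935, 0.1693, 0.2253]
eef_rot: [3.141, 0.0, -0.389]
force: [-0.9, 1.2, -1.3]
grip_width: 0.0082
```

Run:
```python
from h import *
o=ctrl.get_obs(); print(o['time_s'],o['ee_pos'],np.degrees(o['eef_rot']),o['force'],o['grip_width'])
np.savez('w5.npz',*cal('wrist'))
im=ctrl.camera('wrist')[:,:,::-1]; cv2.imwrite('pics/w5f.png',im);cv2.imwrite('pics/w5.png',cv2.resize(im[100:300,220:480],None,fx=3,fy=3))
im=ctrl.camera('side')[:,:,::-1]; cv2.imwrite('pics/s5f.png',im);cv2.imwrite('pics/s5.png',cv2.resize(im[60:220,220:400],None,fx=3.7,fy=3.7))
```

```text
10.6 [0.49354128 0.16928846 0.22525831] [ 1.79993961e+02  6.00531141e-03 -2.22954933e+01] [-0.87589437  1.15120915 -1.33491884] 0.008172165230862213
```

View pics/w5.png

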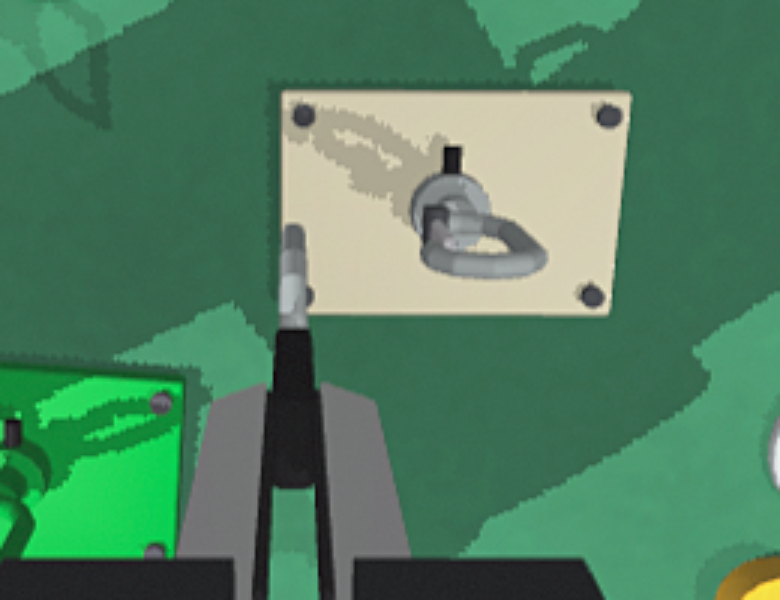

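View pics/s5.png

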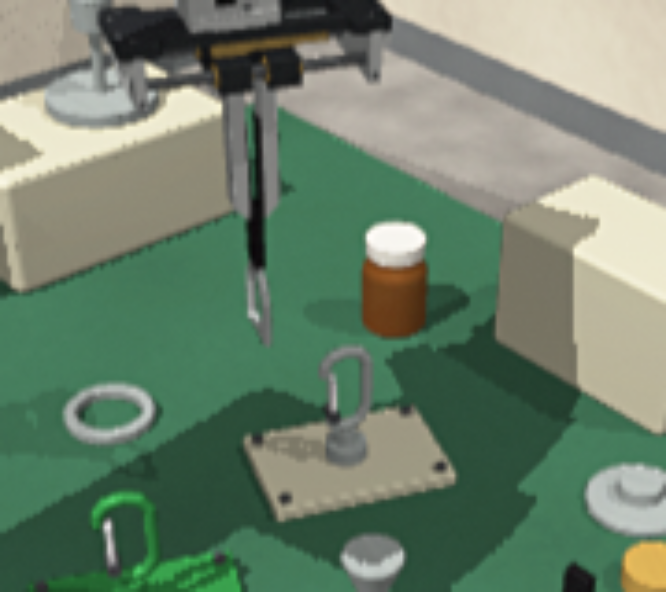

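Run:
```python
from h import *
np.set_printoptions(precision=4,suppress=True)
f=np.load('w5.npz');W=(f['arr_0'],f['arr_1'],f['arr_2'])
g=lambda x,y:(x/3+220-.33,y/3+100-.33)
P=np.array([plane(W,g(*q),.012) for q in ((281,91),(630,92),(609,315),(283,315))]);print(P,P.mean(0))
for i in range(4):
    e=P[(i+1)%4]-P[i];print(np.linalg.norm(e),np.degrees(np.arctan2(e[1],e[0])))
a=np.radians(-22.35);X=np.array([np.cos(a),np.sin(a),0]);Y=np.array([-np.sin(a),np.cos(a),0])
c=P.mean(0)
for q,z in (((422,255),.094),((546,258),.105),((480,276),.116),((420,215),.062)):
    r=plane(W,g(*q),z)-c;print(q,r@X,r@Y)
```

```text
[[0.508  0.2178 0.012 ]
 [0.6453 0.1611 0.012 ]
 [0.6078 0.0687 0.012 ]
 [0.4706 0.125  0.012 ]] [0.5579 0.1431 0.012 ]
0.14855232606829166 -22.457646206876866
0.09967491772228122 -112.0728796212838
0.1483851017301798 157.70223017227124
0.10009021995635657 68.02158339145798
(422, 255) -0.023314892708511004 -0.0010659536742777817
(546, 258) 0.01803774166919366 0.0006857750378043515
(480, 276) -0.006676042730969895 -0.002747844118852476
(420, 215) -0.020200146584161808 0.006821077002884172
```

Request:
drive_tool([
  [[0,0,0],[0,0,12],0],
  [[0,0,0],[0,0,18],0],
  [[0,0,0],[0,0,18],0],
  [[0,0,0],[0,0,12],0],
  [[0,0,0],[0,0,6],0],
  [[0,0,0],[0,0,0],0],
  [[0,0,0],[20,0,0],0],
  [[0,0,0],[12,0,0],0],
  [[0,0,0],[0,0,0],0],
  [[0,0,0],[0,0,0],0],
])

```text
time_s: 11.95
ee_pos: [0.5229, 0.1573, 0.1594]
eef_rot: [3.142, 0.0, -0.391]
force: [0.2, -0.5, -1.3]
grip_width: 0.008
```

```bash
cat >> h.py <<'E'
def anc(p):
    a=np.radians(-22.4);d=np.array(p)-[.5393,.1518,0]
    return np.array([d[0]*np.cos(a)+d[1]*np.sin(a),-d[0]*np.sin(a)+d[1]*np.cos(a),d[2]-.0804+.0035])*1000
E
python3 - <<'E'
from h import *
o=ctrl.get_obs(); print(o['time_s'],o['ee_pos'],np.degrees(o['eef_rot']),o['force'],o['moment'],'bar',anc(o['ee_pos']))
im=ctrl.camera('side')[:,:,::-1]; cv2.imwrite('pics/s6.png',cv2.resize(im[110:210,260:370],None,fx=6,fy=6,interpolation=cv2.INTER_CUBIC))
im=ctrl.camera('wrist')[:,:,::-1]; cv2.imwrite('pics/w6.png',cv2.resize(im[100:300,220:480],None,fx=3,fy=3))
E
```

```text
11.95 [0.52294992 0.15727063 0.15936806] [ 1.79996308e+02  9.49421019e-03 -2.24210830e+01] [ 0.15165314 -0.48332434 -1.25173765] [-0.12108496  0.11253774  0.02737559] bar [-17.20109839  -1.1726824   82.46806015]
```

View pics/s6.png

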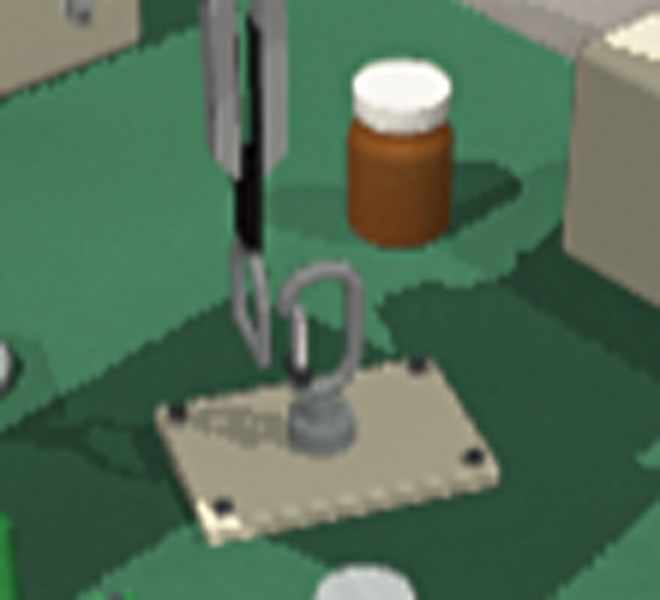

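View pics/w6.png

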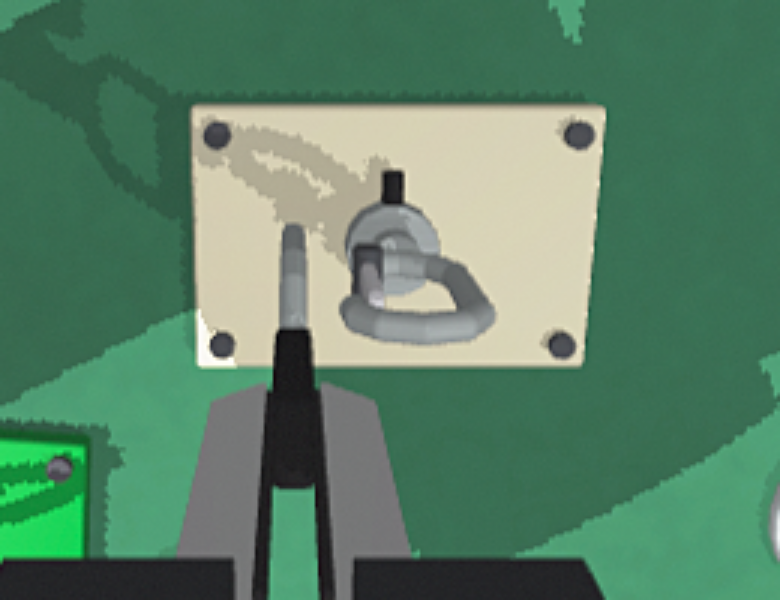

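Request:
drive_tool([
  [[0,0,0],[6,0,0],0],
  [[0,0,0],[6,0,0],0],
  [[0,0,0],[5,0,0],0],
  [[0,0,0],[5,0,0],0],
  [[0,0,0],[0,0,0],0],
])

```text
time_s: 12.68
ee_pos: [0.5436, 0.1487, 0.1592]
eef_rot: [3.141, 0.001, -0.392]
force: [-2.4, 0.7, -0.0]
grip_width: 0.0081
```

Request:
drive_tool([
  [[0,0,0],[4,0,0],0],
  [[0,0,0],[4,0,0],0],
  [[0,0,0],[4,0,0],0],
  [[0,0,0],[3,0,0],0],
  [[0,0,0],[0,0,0],0],
])

```text
time_s: 13.3
ee_pos: [0.5575, 0.143, 0.1592]
eef_rot: [3.141, 0.0, -0.391]
force: [-4.4, 1.9, -0.3]
grip_width: 0.008
```

Run:
```python
from h import *
o=ctrl.get_obs(); print(o['time_s'],o['ee_pos'],np.degrees(o['eef_rot']),o['force'],o['moment'],'bar',anc(o['ee_pos']))
im=ctrl.camera('side')[:,:,::-1]; cv2.imwrite('pics/s7.png',cv2.resize(im[110:210,260:370],None,fx=6,fy=6,interpolation=cv2.INTER_CUBIC))
```

```text
13.3 [0.55748493 0.14300132 0.15922099] [ 1.79992146e+02  2.29106780e-02 -2.24269458e+01] [-4.37322152  1.86014701 -0.33978106] [0.49974115 1.38395453 0.00654074] bar [20.16572452 -1.20504875 82.32098655]
```

View pics/s7.png

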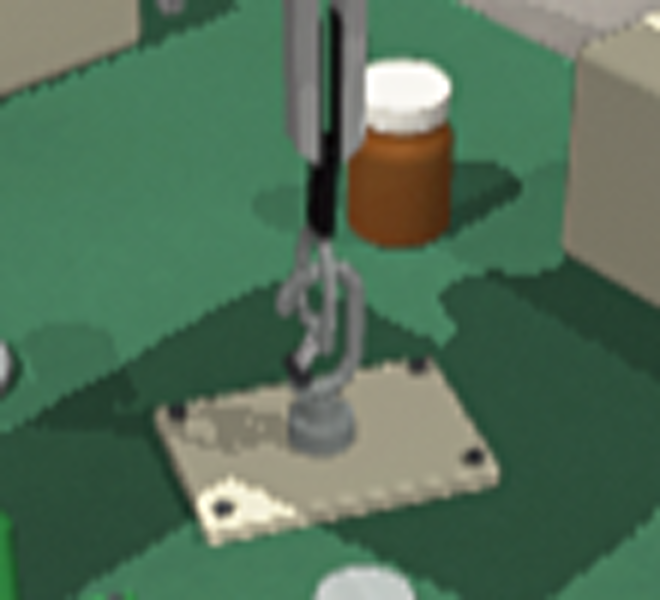

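Request:
drive_tool([
  [[0,0,0],[0,0,-3],0],
  [[0,0,0],[0,0,-3],0],
  [[0,0,0],[0,0,-3],0],
  [[0,0,0],[0,0,-3],0],
  [[0,0,0],[0,0,-3],0],
  [[0,0,0],[0,0,-2],0],
  [[0,0,0],[0,0,0],0],
])

```text
time_s: 14.22
ee_pos: [0.5577, 0.143, 0.1766]
eef_rot: [-3.141, -0.001, -0.391]
force: [0.7, 0.3, -1.0]
grip_width: 0.0081
```

Run:
```python
from h import *
o=ctrl.get_obs(); print(o['time_s'],o['force'],o['moment'],'bar',anc(o['ee_pos']))
im=ctrl.camera('side')[:,:,::-1]; cv2.imwrite('pics/s8.png',cv2.resize(im[110:210,260:370],None,fx=6,fy=6,interpolation=cv2.INTER_CUBIC))
```

```text
14.225 [ 0.71950879  0.33761039 -0.95090331] [-0.08359306  0.09114188 -0.02297025] bar [20.34329534 -1.17505928 99.65300626]
```

View pics/s8.png

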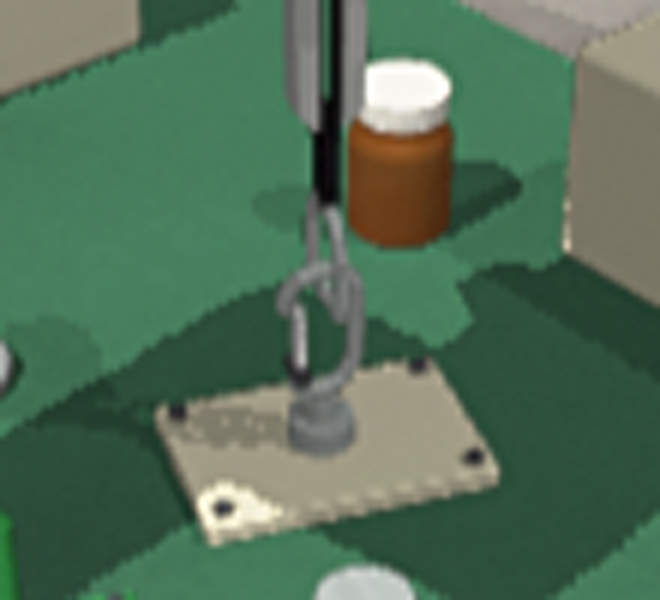

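Request:
drive_tool([
  [[0,0,0],[-2,0,-1],0],
  [[0,0,0],[0,0,-1],0],
  [[0,0,0],[0,0,0],0],
])

```text
time_s: 14.65
ee_pos: [0.5557, 0.1439, 0.1785]
eef_rot: [-3.141, -0.0, -0.391]
force: [-0.8, 0.6, -0.3]
grip_width: 0.0085
```

Request:
drive_tool([
  [[0,0,0],[0,0,-1],0],
  [[0,0,0],[0,0,0],0],
])

```text
time_s: 14.9
ee_pos: [0.5557, 0.1438, 0.1794]
eef_rot: [-3.142, -0.0, -0.391]
force: [0.1, 0.9, 0.3]
grip_width: 0.0081
```

Request:
drive_tool([
  [[0,0,0],[0,0,-1],0],
  [[0,0,0],[0,0,0],0],
])

```text
time_s: 15.15
ee_pos: [0.5557, 0.1438, 0.1804]
eef_rot: [-3.142, -0.0, -0.391]
force: [-0.3, 0.5, -1.5]
grip_width: 0.008
```

Bar now near 103.5 mm; nothing felt yet. Continuing in small steps.

Request:
drive_tool([
  [[0,0,0],[0,0,-1],0],
  [[0,0,0],[0,0,0],0],
])

```text
time_s: 15.4
ee_pos: [0.5555, 0.1438, 0.1812]
eef_rot: [3.141, 0.0, -0.391]
force: [0.0, 0.3, -2.5]
grip_width: 0.0084
```

Request:
drive_tool([
  [[0,0,0],[0,0,-1],0],
  [[0,0,0],[0,0,0],0],
])

```text
time_s: 15.65
ee_pos: [0.5552, 0.1438, 0.1815]
eef_rot: [3.141, 0.001, -0.391]
force: [-0.1, 0.5, -10.6]
grip_width: 0.0082
```

Request:
drive_tool([
  [[0,0,0],[0,0,-0.7],0],
  [[0,0,0],[0,0,0],0],
])

```text
time_s: 15.9
ee_pos: [0.555, 0.1437, 0.1818]
eef_rot: [3.14, 0.002, -0.391]
force: [1.9, 0.0, -22.2]
grip_width: 0.008
```

Request:
drive_tool([
  [[0,0,0],[0,0,-0.7],0],
  [[0,0,0],[0,0,0],0],
])

```text
time_s: 16.15
ee_pos: [0.5548, 0.1437, 0.1819]
eef_rot: [3.14, 0.003, -0.391]
force: [2.0, -0.5, -26.8]
grip_width: 0.0081
```

Request:
drive_tool([
  [[0,0,0],[0,0,1.2],0],
  [[0,0,0],[0,0,0],0],
])

```text
time_s: 16.4
ee_pos: [0.5553, 0.1437, 0.1818]
eef_rot: [3.141, 0.001, -0.391]
force: [0.2, -0.2, -24.7]
grip_width: 0.008
```

Request:
drive_tool([
  [[0,0,0],[0,0,0.4],0],
  [[0,0,0],[0,0,0],0],
])

```text
time_s: 16.65
ee_pos: [0.5555, 0.1438, 0.1819]
eef_rot: [3.141, 0.001, -0.391]
force: [-0.2, -1.1, -24.2]
grip_width: 0.0081
```

Request:
drive_tool([
  [[0,0,0],[0,0,0.8],0],
  [[0,0,0],[0,0,0],0],
])

```text
time_s: 16.9
ee_pos: [0.5558, 0.1439, 0.1818]
eef_rot: [-3.141, -0.001, -0.391]
force: [-0.5, -0.9, -19.1]
grip_width: 0.0079
```

Request:
drive_tool([
  [[0,0,0],[0,0,0.6],0],
  [[0,0,0],[0,0,0],0],
])

```text
time_s: 17.15
ee_pos: [0.556, 0.1439, 0.1815]
eef_rot: [-3.141, -0.001, -0.391]
force: [-0.3, -0.4, -11.8]
grip_width: 0.0083
```

Tug is near 11 N; holding it a moment.

Request:
drive_tool([
  [[0,0,0],[0,0,0.1],0],
  [[0,0,0],[0,0,0],0],
  [[0,0,0],[0,0,0],0],
  [[0,0,0],[0,0,0],0],
])

```text
time_s: 17.65
ee_pos: [0.5559, 0.1438, 0.1812]
eef_rot: [-3.141, -0.001, -0.391]
force: [0.2, -0.9, -3.4]
grip_width: 0.0083
```

Run:
```python
from h import *
o=ctrl.get_obs(); print(o['time_s'],o['force'],o['moment'],'bar',anc(o['ee_pos']))
im=ctrl.camera('side')[:,:,::-1]; cv2.imwrite('pics/s9.png',cv2.resize(im[110:210,260:370],None,fx=6,fy=6,interpolation=cv2.INTER_CUBIC))
im=ctrl.camera('wrist')[:,:,::-1]; cv2.imwrite('pics/w9.png',cv2.resize(im[100:300,220:480],None,fx=3,fy=3))
```

```text
17.65 [ 0.17383647 -0.87635211 -3.37995152] [0.00441478 0.19226563 0.00396035] bar [ 18.40516821  -1.01326332 104.33923588]
```

View pics/s9.png

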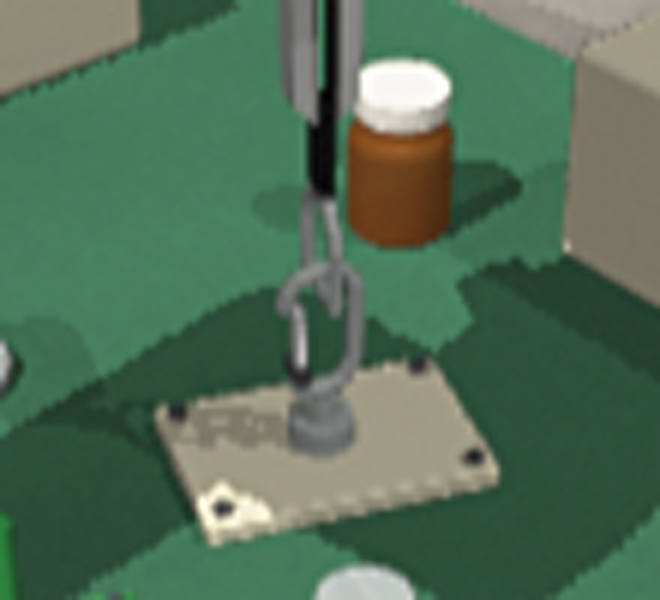

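View pics/w9.png

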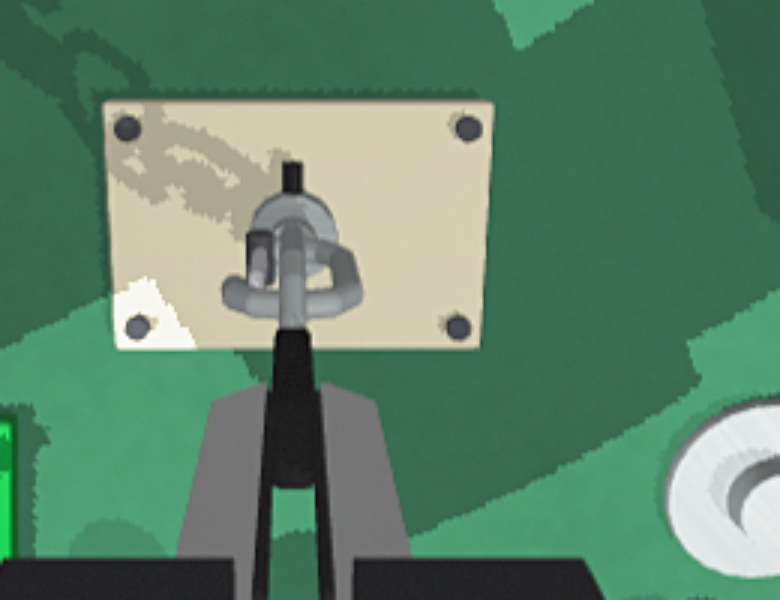

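Request:
drive_tool([
  [[0,0,0],[0,0,-0.4],0],
  [[0,0,0],[0,0,0],0],
  [[0,0,0],[0,0,0],0],
  [[0,0,0],[0,0,0],0],
])

```text
time_s: 18.25
ee_pos: [0.5557, 0.1438, 0.1812]
eef_rot: [-3.141, -0.0, -0.391]
force: [-0.7, -0.4, -2.3]
grip_width: 0.008
```

Request:
drive_tool([
  [[0,0,0],[0,0,-0.4],0],
  [[0,0,0],[0,0,0],0],
  [[0,0,0],[0,0,0],0],
  [[0,0,0],[0,0,0],0],
])

```text
time_s: 18.75
ee_pos: [0.5556, 0.1438, 0.1813]
eef_rot: [3.141, 0.0, -0.391]
force: [-0.1, -0.4, -4.3]
grip_width: 0.0081
```

Request:
drive_tool([
  [[0,0,0],[0,0,-0.4],0],
  [[0,0,0],[0,0,0],0],
  [[0,0,0],[0,0,0],0],
])

```text
time_s: 19.12
ee_pos: [0.5555, 0.1438, 0.1815]
eef_rot: [3.141, 0.001, -0.391]
force: [-0.4, 0.7, -9.9]
grip_width: 0.0084
```

Request:
drive_tool([
  [[0,0,0],[0,0,0],0],
  [[0,0,0],[0,0,0],0],
  [[0,0,0],[0,0,0],0],
  [[0,0,0],[0,0,0],0],
])

```text
time_s: 19.62
ee_pos: [0.5555, 0.1438, 0.1816]
eef_rot: [3.141, 0.0, -0.391]
force: [0.4, 1.2, -12.4]
grip_width: 0.0081
```

Request:
drive_tool([
  [[0,0,0],[0,0,2],0],
  [[0,0,0],[0,0,4],0],
  [[0,0,0],[0,0,6],0],
  [[0,0,0],[0,0,6],0],
  [[0,0,0],[0,0,6],0],
  [[0,0,0],[0,0,5],0],
  [[0,0,0],[0,0,3],0],
  [[0,0,0],[0,0,1.5],0],
  [[0,0,0],[0,0,0],0],
  [[0,0,0],[0,0,0],0],
  [[0,0,0],[0,0,0],0],
])

```text
time_s: 21.0
ee_pos: [0.5557, 0.1438, 0.1485]
eef_rot: [-3.141, -0.0, -0.391]
force: [0.7, 0.2, -0.8]
grip_width: 0.0079
```

Request:
drive_tool([
  [[0,0,0],[0,0,1],0],
  [[0,0,0],[0,0,0],0],
  [[0,0,0],[0,0,0],0],
])

```text
time_s: 21.38
ee_pos: [0.5556, 0.1438, 0.1474]
eef_rot: [3.142, 0.0, -0.391]
force: [0.5, 0.2, -0.9]
grip_width: 0.0081
```

Request:
drive_tool([
  [[0,0,0],[0,0,0.7],0],
  [[0,0,0],[0,0,0],0],
  [[0,0,0],[0,0,0],0],
])

```text
time_s: 21.75
ee_pos: [0.5557, 0.1438, 0.1467]
eef_rot: [-3.141, -0.0, -0.391]
force: [0.5, -0.0, 0.6]
grip_width: 0.008
```

Request:
drive_tool([
  [[0,0,0],[0,0,0.5],0],
  [[0,0,0],[0,0,0],0],
  [[0,0,0],[0,0,0],0],
])

```text
time_s: 22.12
ee_pos: [0.5558, 0.1438, 0.1465]
eef_rot: [-3.141, -0.001, -0.391]
force: [-0.5, -0.4, 5.6]
grip_width: 0.008
```

Run:
```python
from h import *
o=ctrl.get_obs(); print(o['time_s'],o['force'],o['moment'],'bar',anc(o['ee_pos']))
im=ctrl.camera('side')[:,:,::-1]; cv2.imwrite('pics/s10.png',cv2.resize(im[110:210,260:370],None,fx=6,fy=6,interpolation=cv2.INTER_CUBIC))
```

```text
22.125 [-0.53347387 -0.43405264  5.566274  ] [-0.16335504  0.16521077  0.01635064] bar [18.28302769 -1.07583152 69.60598849]
```

View pics/s10.png

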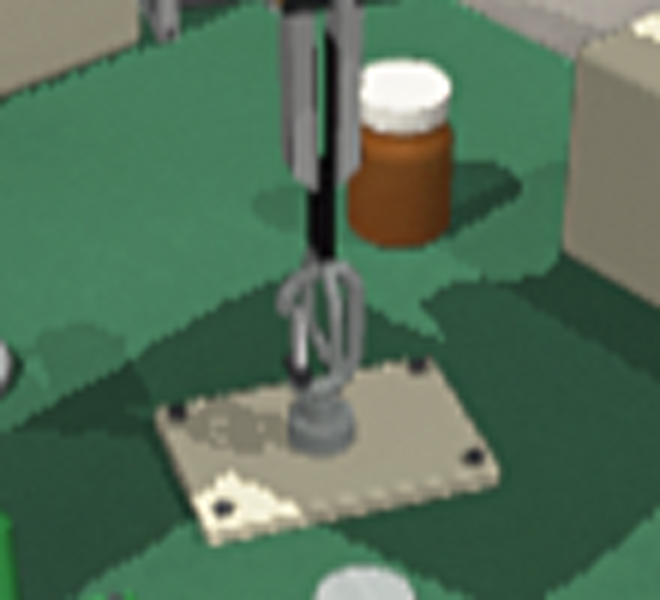

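Request:
drive_tool([
  [[0,0,0],[0,0,-0.4],0],
  [[0,0,0],[0,0,0],0],
  [[0,0,0],[0,0,0],0],
  [[0,0,0],[0,0,0],0.13],
  [[0,0,0],[0,0,0],0.2],
  [[0,0,0],[0,0,0],0.3],
  [[0,0,0],[0,0,0],0.45],
  [[0,0,0],[0,0,0],0.45],
  [[0,0,0],[0,0,0],0.45],
])

```text
time_s: 23.3
ee_pos: [0.5556, 0.1438, 0.1465]
eef_rot: [3.142, 0.0, -0.391]
force: [-0.3, -0.2, 0.7]
grip_width: 0.0424
```

Run:
```python
from h import *
o=ctrl.get_obs(); print(o['time_s'],o['force'],o['grip_width'])
im=ctrl.camera('side')[:,:,::-1]; cv2.imwrite('pics/s11.png',cv2.resize(im[110:210,260:370],None,fx=6,fy=6,interpolation=cv2.INTER_CUBIC))
im=ctrl.camera('wrist')[:,:,::-1]; cv2.imwrite('pics/w11.png',cv2.resize(im[100:300,220:480],None,fx=3,fy=3))
```

```text
23.3 [-0.30766566 -0.16373145  0.70026511] 0.042375851466254416
```

View pics/s11.png

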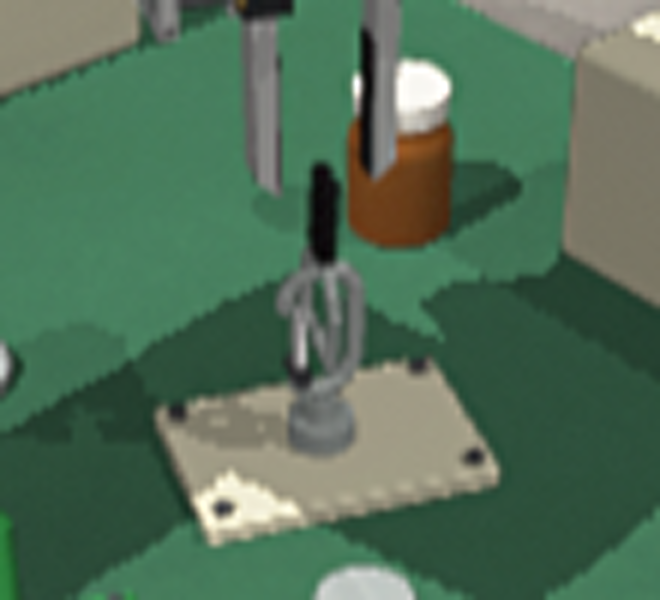

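View pics/w11.png

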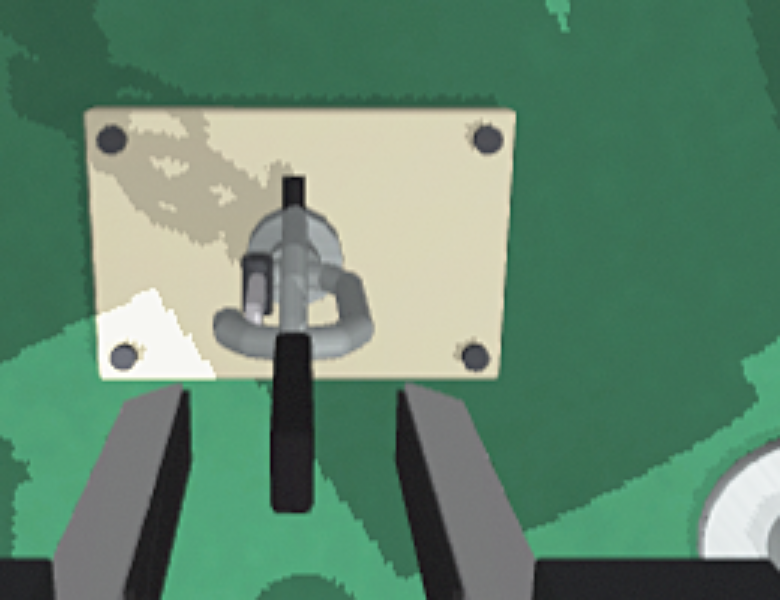

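Link stands upright on the bow, released and centred between the fingers; gate shut. Withdrawing straight up.

Request:
drive_tool([
  [[0,0,0],[0,0,-10],0.45],
  [[0,0,0],[0,0,-20],0.45],
  [[0,0,0],[0,0,-25],0.45],
  [[0,0,0],[0,0,-25],0.45],
  [[0,0,0],[0,0,-25],0.45],
  [[0,0,0],[0,0,-15],0.45],
  [[0,0,0],[0,0,0],0.45],
  [[0,0,0],[0,0,0],0.45],
  [[0,0,0],[0,0,0],0.45],
  [[0,0,0],[0,0,0],0.45],
])

```text
time_s: 24.65
ee_pos: [0.5555, 0.1438, 0.266]
eef_rot: [3.141, 0.001, -0.391]
force: [0.1, -0.5, -0.6]
grip_width: 0.0421
```

Run:
```python
from h import *
o=ctrl.get_obs(); print(o['time_s'],o['ee_pos'],o['force'],o['grip_width'])
im=ctrl.camera('side')[:,:,::-1]; cv2.imwrite('pics/s12.png',im); cv2.imwrite('pics/s12z.png',cv2.resize(im[110:210,260:370],None,fx=6,fy=6,interpolation=cv2.INTER_CUBIC))
```

```text
24.65 [0.55550917 0.14377761 0.26602539] [ 0.09520263 -0.53179315 -0.62846474] 0.042054699939521246
```

View pics/s12.png

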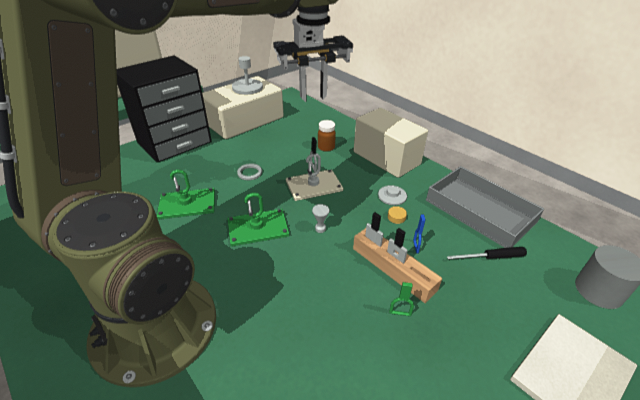

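View pics/s12z.png

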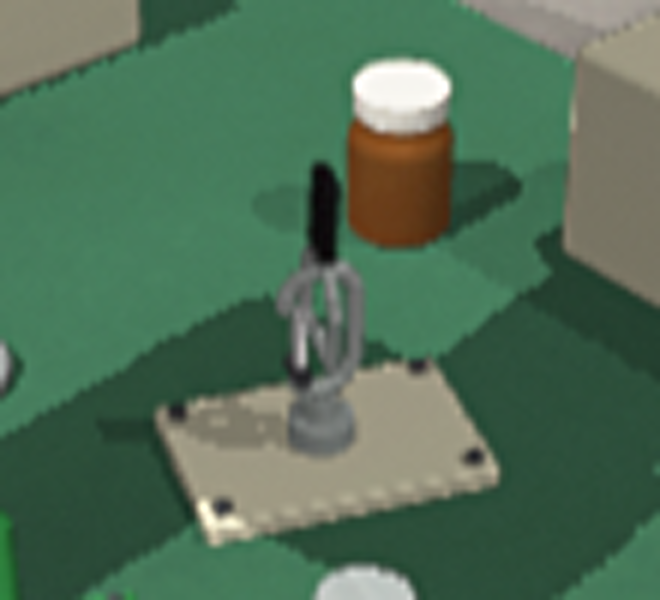

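The link hangs upright on the shut hook at about (313,160) in the side view. The two decoy plates are still in their slots and nothing else has moved. I'm handing in now.

```bash
python3 -c "
from station import ctrl
print(ctrl.hand_in(), ctrl.get_obs()['time_s'])"
```

```text
the job is handed in; nothing more can be done
the job is handed in; nothing more can be done
```

The link is hanging by its arch on the shut snap hook, tab up, and the job was handed in at about 24.7 s of the 54 s allowed. I took the ring link from its slot, pushed its bar in through the gate with about 5 N of push-back, and raised it until the gate snapped shut. I then tugged it up, let it down, released it and backed off.

**Last checks**
- **Gate and bar:** in the last side picture the gate is shut and the bar is inside the hook. I judged this by eye; the gate's angle was not measured.
- **Stop under the bow:** I felt it with the bar at about 104.5 mm, so the hook sits roughly 3.5 mm below its middle height.
- **Resting height:** the bar is about 70 mm above the table, inside the 68 to 78 mm given.
- **Other items:** both decoy plates are still in their slots, nothing else looks moved, and the gripper is about 120 mm above its release height with no contact.

**What did not go as planned**
- **Tug overshoot:** I sent several upward steps at once and the force lagged behind them. The first tug therefore read 22 to 27 N for about 1 s; I only read the force at the end of each call, so a brief higher peak could have been missed. No reading passed 30 N. I eased off and tugged again, reading 9.9 N and then 12.4 N half a second later.
- **Grip force:** the task asks for 80 N or more, but the gripper gives at most 60 N. I used 60 N, and the link's seating and hanging heights showed no clear slip.

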